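Mount the specimen carrier and index the microscope stage

TASK

Draw the blue specimen carrier out from under the clear dust hood (the yellow fin is there to pull on) until it is clear of the hood, and let go of it on the bench. Then take it by its black centre grip and, keeping it level, lower it onto the turning stage so that the two screw heads come up through its keyholes, and slide it outward (dish end away from the stage's centre) until the screws stop it at the ends of the slots. Finally pull up the red spring plunger, swing the stage one hole clockwise seen from above so that the dish comes under the microscope, and let the plunger drop and lock in that hole; leave the other things on the bench where they are.

Things in the scene. Friction and masses are not known exactly. Their poses are not given: they have to be found in the camera images.
- hood: Fixed clear dust hood, 94 (x) x 102 (y) x 61 mm high; origin on the bench. Closed at the back (x = -74 mm) and sides, open at the front, x = +20 mm. At the start the carrier's origin lies within 4 mm of the hood's and their x axes within 0.03 rad, so only the fin end sticks out. Draw the carrier out along the hood's +x; it is clear after 80 mm (100 mm is comfortable).
- carrier: Loose blue plate 126 x 70 x 6 mm, about 0.24 kg, x -58 to +68, y +-35 mm; origin on its underside below the centre grip, z up. From -x to +x: covered glass dish (diameter 38, 7 high, centre x = -37), black grip, keyholes, yellow fin. Keyholes at y = +20 and -20: a 17 mm hole centred at x = +19, from which a 9 mm wide slot runs to +x and ends at x = +37.
- fin (a point): Point on the yellow upright pull fin on the carrier's +x end: fin 22 (x) x 10 (y) mm, from the plate's top (6 mm) to 42 mm above the carrier's underside; this point is 30 mm above the underside at carrier x = +55 mm, y = 0; axes as the carrier's. Pinch it across y, fingers above the plate.
- grip (a point): Point on the black upright centre grip of the carrier: grip 26 (x) x 12 (y) mm, top 48 mm above the carrier's underside; this point is 36 mm above the underside, at carrier x = y = 0. Pinch it across y.
- keyholes (a point): Point on the carrier's top face midway between the centres of the two large keyhole holes (carrier x = +19 mm, y = 0).
- stage_axis (a point): Aluminium turning disc (the stage), radius 98, top 46 mm above the bench; this point is the stage origin, on its turning axis at bench height, z up; axes turn with it. The spring plunger rides on a lug on its +x rim (radius 105 mm); the screws are on its -x half. Below it a fixed steel index plate, radius 125, top at 33 mm, has four holes 90 degrees apart at radius 105 mm.
- stand: Fixed white microscope stand carrying the stage; origin on the stage's axis at bench height; axes as the stage's at the start. Base plate x +-135, y -135 to +265, 15 mm thick. Column (radius 16, up to 315 mm) at (0, +225); head from z = 176 mm up, over x +-60, y +60 to +300 mm; objective (radius 24, rim at z = 176) over (0, +108). Keep the hand clear of the head.
- screws (a point): Point midway between the stage's two shoulder screws, level with the tops of their heads (11.5 mm above the disc), at stage (-31, 0) mm. The screws stand at stage y = +20 and -20 mm. Shank diameter 6, head diameter 12 and 4 mm thick; free height below the heads 7.5 mm.
- home (a point): Where the carrier's origin lies when fully home: on the disc's top at stage (-65, 0) mm, carrier axes parallel to the stage's (fin towards the centre, dish outward), screws at the slot ends. The heads enter the large holes with the carrier's origin 15 mm to the stage's +x of here; then slide it 15 mm to the stage's -x (outward). At the start home is on the robot's side.
- knob_grip (a point): Point on the axis of the red round plunger knob (diameter 26, from 70 to 104 mm above the bench when down), 90 mm above the bench when down. It rides on the stage at radius 105 mm and rises with the plunger. The knob spins freely about its own axis, so the hand need not turn with the stage.
- plunger (a joint): Lift of the spring plunger, m: 0 = pin 10 mm deep in a hole (locked); about 0.010 = just free of the hole, or riding on the plate between holes; stop at 0.016. Spring and weight pull it down with about 5 N at 0, 9 N at the stop. Let go within about 1 mm (0.01 rad) of a hole it drops in by itself.
- stage (a joint): Turn of the stage, rad, positive clockwise seen from above: 0 = start, locked in the loading hole (play 0.01); +1.571 = next hole clockwise, dish under the microscope. Turns with about 0.12 N m of friction (1 to 2 N at the knob) and stays where it is left.
- bottle: Bystander: amber glass bottle, diameter 44, 90 mm high, origin at its foot.
- petri: Bystander: closed petri dish, diameter 88, 18 mm high, origin at its foot.
- tray: Bystander: open white tray, 90 x 70 x 22 mm, origin under its centre.
There are look-alikes about, which are no part of the job. There is more than one size of the carrier; the one meant has the size given above.

How it is judged:
By the outcome, as a careful person would: the job done as asked, in the order asked, and still so for the second after the job is handed in, with the robot touching nothing.
It also fails if it takes over 58 s, if anything falls off the work surface, if the arm or the gripper's body presses on something with over 40 N, if the wrist force passes 120 N, or if a joint passes its speed limit or range.

ROBOT

A 6-joint arm with a two-finger parallel gripper is mounted at the origin on the work surface. World frame = base frame: x ahead of the robot, y to its left, z up, the work surface at z = 0. Lengths are in m, angles in degrees, forces in N, time in s.
With the tool pointing down it reaches from about 0.4 to 0.825 m from the base axis. Payload 7 kg.
Tool frame: the origin (TCP) lies midway between the tips of the shut fingers; the grasp point (between the pads) lies 19 mm behind it; z points along the fingers, y is the direction in which the jaws open and shut (so a half turn about z gives the same grasp; the last joint's range is limited). The gripper opens to 88 mm and grips with 3 to 60 N. Pads are 19 mm wide; open, the fingers measure 130 mm over their backs; the gripper's body (78 mm by 193 mm) begins 47 mm behind the grasp point.
Start: joints at [-57.748, 20.546, 0.682, 0, -70.136, -16.507], TCP at [0.183, -0.65, 0.227] pointing down, gripper open.
Joint ranges: [-176.03, 176.03], [-82.01, 121.73], [-58.28, 71.71], [-173.87, 95.51], [-174.79, -0.11], [-173.66, 173.66]. Speed limits (degrees/s): [136.94, 136.94, 172.46, 180, 180, 180].

INTERFACE

Orientations are given as a 3x3 rotation matrix whose columns are the frame's x, y, z axes.
In Python, from rig import robot gives the robot as it stands. Calls block until the motion is done:
- robot.goto(position, orientation): joint-space move of the TCP to a pose.
- robot.servo_line(position, ori=None, speed=0.15): straight line of the TCP; ori=None keeps the orientation; speed is the mean speed in m/s.
- robot.movej(angles): joint-space move.
- robot.move_gripper(opening): opening from 0.0 (shut) to 1.0 (fully open); the grip force is fixed at half the most; returns when the fingers have stopped.
- robot.dwell(seconds).
- robot.ik(position, orientation): joint angles nearest the present ones, or None.
- robot.grab_frame(name): name is "side" or "top"; returns (picture, depth): 400x640x3 uint8, red, green, blue; 400x640 float32, m along the optical axis (not along the pixel's ray), 0 where there is no reading.
- robot.camera_info(name): a dict with "vfov" (degrees; the focal length in pixels is half the picture's height over the tangent of half this angle, whatever the lens; pixels are square), "cx", "cy" (the principal point, pixels), "k1" (the pictures are not rectified: a ray, as slopes to the right and down, at radius r is drawn at 1 + k1 r^2 times it, then the intrinsics apply), "view" (4x4, takes a point from world to camera coordinates). Camera axes: x right, y down, z forward; pixel columns grow to the right and rows downward; lengths in m; the calibration is good to about 2 mm. A picture is of the moment at which its call begins. camera_info takes no time and is no camera call.
A pose or a line that the arm cannot do raises robot.Unreachable and nothing moves.
- robot.job_done(): hands the job in, once; it reports no verdict.
Readings, each from a call of its own:
- robot.read_t(): time.
- robot.read_qpos(): joint angles.
- robot.read_qvel(): joint speeds.
- robot.read_effort(): joint torques, N m.
- robot.read_position(): TCP position.
- robot.read_tcp_rot(): TCP orientation.
- robot.read_force(): force on the tool from outside, world axes, zero at the start.
- robot.read_ft_torque(): the same for the moment, N m.
- robot.read_grip_width(): opening from 0.0 (shut) to 1.0 (fully open).
Only numpy, scipy, OpenCV 4.12 (cv2) and the standard library are available. Lean on these libraries where they do the work, as an engineer would, in place of code of your own. Each camera call takes 0.05 s, during which the arm holds its last target.

## Working session

There is one attempt and no reset: what is moved stays moved. The work goes in short steps, each a Python script; the robot and the scene stay as the last script left them, time stands still between calls to the robot, and variables do not carry over. Pictures are saved under pics/ and viewed, and the job is handed in when it is done.

```bash
ls; mkdir -p pics; cat > h.py <<'E'
import numpy as np, cv2
from rig import robot
def cam(n):
    c=robot.camera_info(n); f=200/np.tan(np.radians(c['vfov'])/2)
    return c,f
def ray(n,u,v):
    c,f=cam(n); d=np.array([(u-c['cx'])/f,(v-c['cy'])/f]); rd=np.hypot(*d); r=rd
    for _ in range(30): r=rd/(1+c['k1']*r*r)
    s=d*(r/rd if rd>0 else 1)
    V=np.array(c['view']); R=V[:3,:3]; t=V[:3,3]
    return -R.T@t, R.T@np.array([s[0],s[1],1.])
def atz(n,u,v,z):
    o,d=ray(n,u,v); return o+d*(z-o[2])/d[2]
def atd(n,u,v,dep):
    o,d=ray(n,u,v); return o+d*dep
def proj(n,p):
    c,f=cam(n); V=np.array(c['view']); q=V[:3,:3]@np.array(p)+V[:3,3]
    s=q[:2]/q[2]; s=s*(1+c['k1']*(s@s)); return np.array([c['cx'],c['cy']])+f*s
def grab(n,tag):
    im,d=robot.grab_frame(n); cv2.imwrite(f'pics/{tag}.png',im[:,:,::-1]); np.save(f'pics/{tag}.npy',d); return im,d
def crop(im,u0,u1,v0,v1,k,tag):
    cv2.imwrite(f'pics/{tag}.png',cv2.resize(im[v0:v1,u0:u1,::-1],None,fx=k,fy=k,interpolation=cv2.INTER_CUBIC))
E
python3 - <<'E'
from h import *
for n in('side','top'):
    grab(n,n+'0'); print(robot.camera_info(n))
print(robot.read_t(),robot.read_tcp_rot())
E
```

```text
pics
{'vfov': 53.24767291315307, 'cx': 316.9848561630239, 'cy': 192.2184723546876, 'k1': -0.0761014540981605, 'view': array([[-0.80586926, -0.59171547,  0.02115523,  0.4257549 ],
       [-0.38626401,  0.49830975, -0.77620069,  0.25323229],
       [ 0.4487481 , -0.63368778, -0.6301309 ,  1.00035652],
       [ 0.        ,  0.        ,  0.        ,  1.        ]])}
{'vfov': 53.37260062929087, 'cx': 316.9684795972755, 'cy': 198.4792145648532, 'k1': -0.013978165558243463, 'view': array([[-0.02706639, -0.99944963, -0.01917935,  0.03016679],
       [-0.99054479,  0.02939674, -0.13400314,  0.55695549],
       [ 0.1344932 ,  0.01537102, -0.99079529,  1.13665447],
       [ 0.        ,  0.        ,  0.        ,  1.        ]])}
0.1 [[-9.62506675e-01 -2.71257448e-01 -5.45674935e-04]
 [-2.71257954e-01  9.62505705e-01  1.37496173e-03]
 [ 1.52246627e-04  1.47142851e-03 -9.99998906e-01]]
```

View pics/side0.png

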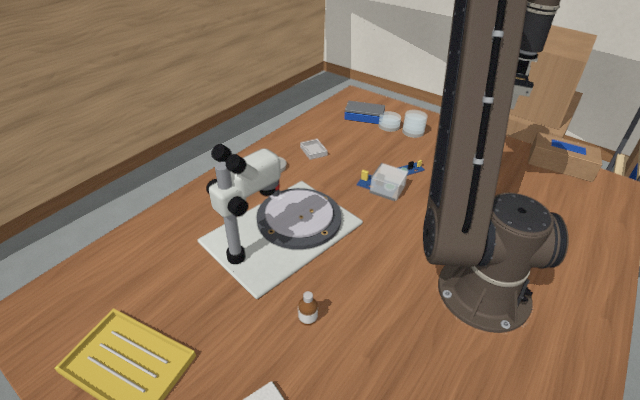

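View pics/top0.png

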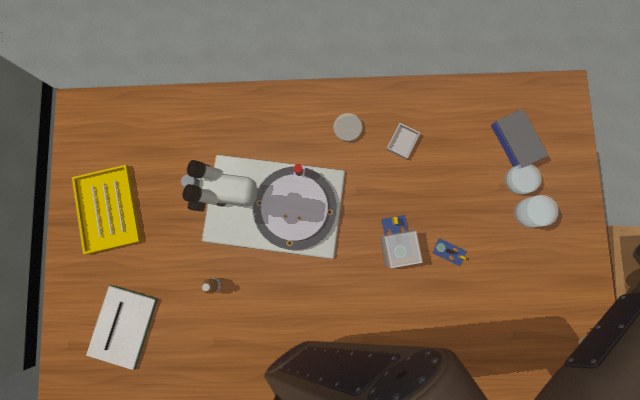

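The top view shows the stage around (294,207), the hood near (402,250) with a carrier whose fin is at about (395,220), and a smaller look-alike carrier at (450,251). I'll enlarge these.

```bash
python3 - <<'E'
import cv2
from h import crop
im=cv2.imread('pics/top0.png')[:,:,::-1]
crop(im,370,480,205,280,7,'c_hood'); crop(im,240,350,155,255,6,'c_stage')
im=cv2.imread('pics/side0.png')[:,:,::-1]
crop(im,340,440,145,215,8,'s_hood');crop(im,240,350,175,260,7,'s_stage')
E
```

```text
(no output)
```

View pics/c_hood.png

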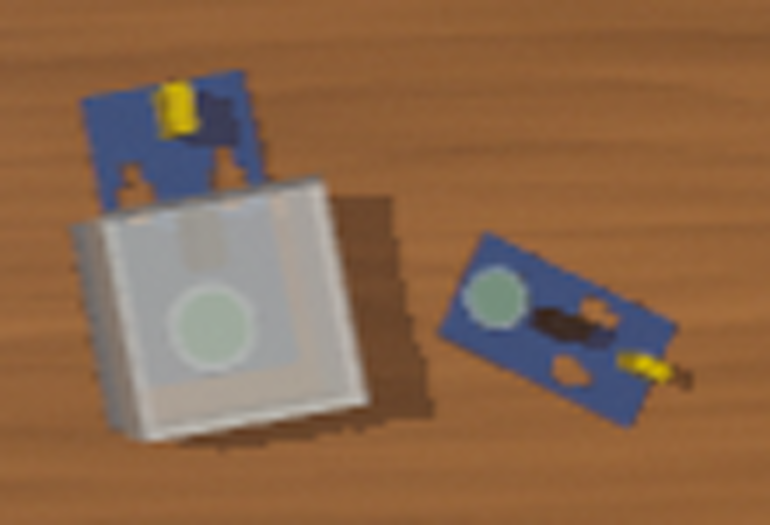

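View pics/c_stage.png

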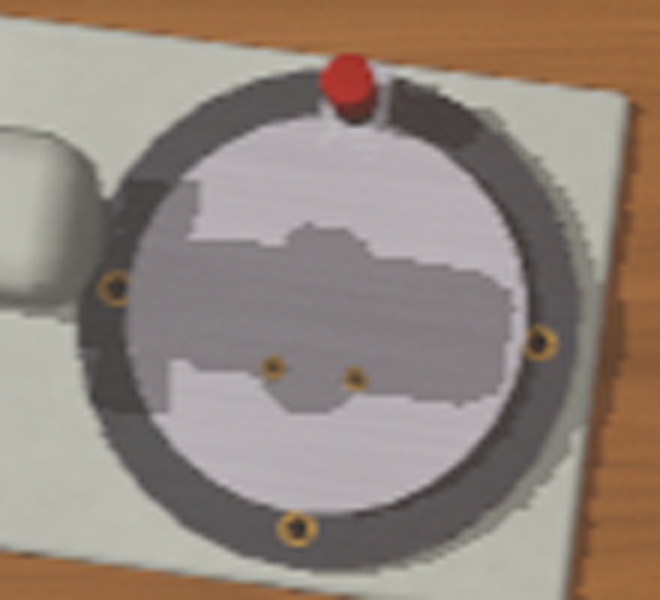

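View pics/s_hood.png

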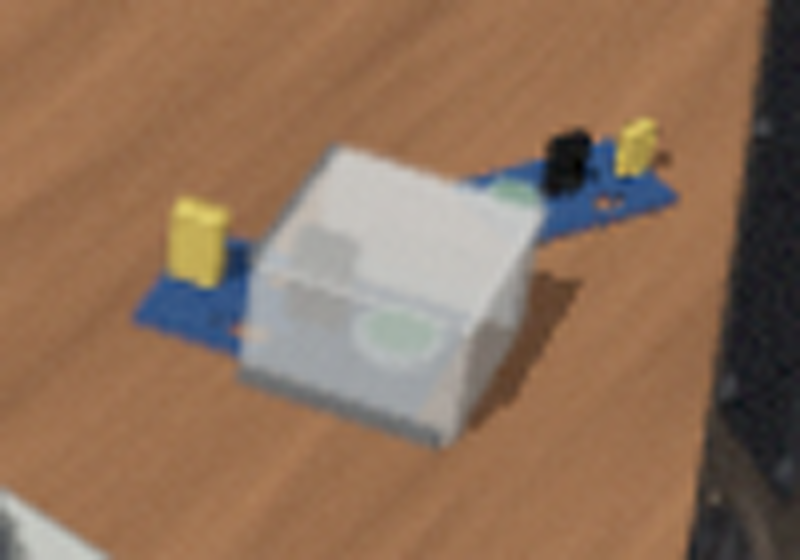

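View pics/s_stage.png

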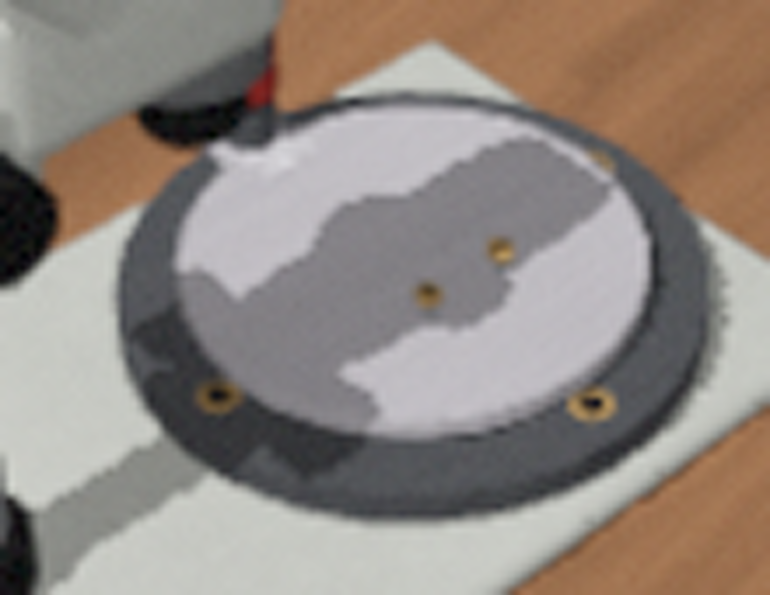

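```bash
python3 - <<'E'
from h import *
S=lambda u,v:(240+(u+.5)/6-.5,155+(v+.5)/6-.5)
H=lambda u,v:(370+(u+.5)/7-.5,205+(v+.5)/7-.5)
np.set_printoptions(precision=4,suppress=True)
A=lambda p,z:atz('top',*p,z)
hl,hb,hr=A(S(116,288),.033),A(S(297,528),.033),A(S(541,343),.033)
c=(hl+hr)/2
print('holes',hl,hb,hr,'c',c,np.linalg.norm(hl-c),np.linalg.norm(hb-c))
for nm,a in(('lr',hl-hr),('bc',c-hb)): print(nm,np.degrees(np.arctan2(a[1],a[0])))
s1,s2=A(S(273,367),.0575),A(S(355,378),.0575)
print('screws',s1,s2,np.linalg.norm(s1-s2),(s1+s2)/2,np.degrees(np.arctan2(*(s1-s2)[1::-1])))
print('knob',A(S(346,76),.104))
k1,k2=A(H(80,100),.006),A(H(243,71),.006)
print('plate corners',k1,k2,np.linalg.norm(k1-k2),np.degrees(np.arctan2(*(k1-k2)[1::-1])))
for q in((162,86),(190,82),(196,128),(168,136),(176,84),(182,132)): print('fintop',A(H(*q),.042))
hc=[A(H(*q),.061) for q in((103,218),(325,182),(367,403),(145,440))]
print('hood',hc)
im,d=cv2.imread('pics/top0.png'),np.load('pics/top0.npy')
for q in((176,100),(178,120)):
  u,v=map(int,np.round(H(*q))); print(atd('top',u,v,d[v,u]))
# side
SS=lambda u,v:(340+(u+.5)/8-.5,145+(v+.5)/8-.5)
for q in((173,201),(188,200),(228,207),(212,212)): print('side fintop',atz('side',*SS(*q),.042))
print('side corner',atz('side',*SS(133,318),.006))
S2=lambda u,v:(240+(u+.5)/7-.5,175+(v+.5)/7-.5)
print('side screws',[atz('side',*S2(*q),.0575) for q in((428,292),(501,248))])
print('side holes',[atz('side',*S2(*q),.033) for q in((218,396),(592,404),(603,160))])
E
```

```text
holes [0.5511 0.1871 0.033 ] [0.4305 0.0995 0.033 ] [ 0.5176 -0.0222  0.033 ] c [0.5344 0.0824 0.033 ] 0.10595026156769968 0.10519820792962378
lr 80.92724976928412
bc -9.322614464110345
screws [0.5073 0.1075 0.0575] [0.5009 0.0681 0.0575] 0.03993024884139851 [0.5041 0.0878 0.0575] 80.71434781065177
knob [0.639  0.0665 0.104 ]
plate corners [ 0.4945 -0.1757  0.006 ] [ 0.5049 -0.2461  0.006 ] 0.07117462626265084 98.43756112752817
fintop [ 0.4965 -0.2049  0.042 ]
fintop [ 0.4978 -0.2166  0.042 ]
fintop [ 0.4786 -0.218   0.042 ]
fintop [ 0.4756 -0.2063  0.042 ]
fintop [ 0.4971 -0.2107  0.042 ]
fintop [ 0.4771 -0.2122  0.042 ]
hood [array([ 0.4417, -0.1748,  0.061 ]), array([ 0.4538, -0.2657,  0.061 ]), array([ 0.3645, -0.2773,  0.061 ]), array([ 0.3522, -0.1873,  0.061 ])]
[ 0.4898 -0.2107  0.0445]
[ 0.4811 -0.2104  0.044 ]
side fintop [ 0.4986 -0.2071  0.042 ]
side fintop [ 0.494  -0.2116  0.042 ]
side fintop [ 0.4782 -0.2176  0.042 ]
side fintop [ 0.4816 -0.2104  0.042 ]
side corner [ 0.4918 -0.1703  0.006 ]
side screws [array([0.5062, 0.1096, 0.0575]), array([0.4989, 0.0704, 0.0575])]
side holes [array([0.5511, 0.1877, 0.033 ]), array([0.4306, 0.1007, 0.033 ]), array([ 0.5147, -0.0257,  0.033 ])]
```

Candidates: the carrier in the hood (fin at (395,220), measured width 71 mm) and the loose small one (450,251), which is clearly narrower. The hooded one is the target. Next I'll check clearances to the bystanders and the microscope head, and the IK.

```bash
cat >> h.py <<'E'
np.set_printoptions(precision=4,suppress=True)
AX=np.array([.5344,.0824]); SY=np.radians(-9.15)
def ax(yaw): return np.array([np.cos(yaw),np.sin(yaw),0]),np.array([-np.sin(yaw),np.cos(yaw),0])
def Rt(yaw,tilt=0.):
    """jaw along carrier y; tool leaning so body is toward -x by tilt (rad)"""
    X,Y=ax(yaw); z=np.sin(tilt)*X-np.cos(tilt)*np.array([0,0,1]); return np.column_stack([np.cross(Y,z),Y,z])
def tcp(g,R): return np.array(g)+.019*R[:,2]
def st(x,y,z): 
    X,Y=ax(SY); return np.array([*AX,0])+x*X+y*Y+np.array([0,0,z])
E
python3 - <<'E'
from h import *
for nm,u,v,z in(('tray',403,141,.02),('petri',348,127,.018),('bottle',210,285,.05)): print(nm,atz('top',u,v,z))
d=np.load('pics/top0.npy')
X,Y=ax(SY);pts=[]
for v in range(150,225):
  for u in range(170,270):
    if d[v,u]>0:
      p=atd('top',u,v,d[v,u]); q=p-np.array([*AX,0]); pts.append((q@X,q@Y,p[2]))
P=np.array(pts);P=P[P[:,2]>.15]
for y in range(40,260,20):
  m=P[(P[:,1]*1e3>=y)&(P[:,1]*1e3<y+20)]
  if len(m):print(y,m[:,0].min(),m[:,0].max(),m[:,2].max())
cy=np.radians(8.1)
fin=np.array([.487,-.2116,.030]);R=Rt(cy)
print('fin',robot.ik(tcp(fin,R),R)); Xc,_=ax(cy)
o=fin-.055*Xc; o[2]=0; o2=o+.1*Xc; print('o2',o2, 'fin end',o2+.068*Xc)
for t in(30,35):
  R=Rt(cy,np.radians(t)); print(t,robot.ik(tcp(o2+[0,0,.036],R),R),robot.ik(tcp(o2+[0,0,.15],R),R))
  R=Rt(SY,np.radians(t)); print(' st',robot.ik(tcp(st(-.05,0,.046+.036+.05),R),R),robot.ik(tcp(st(-.065,0,.046+.036),R),R))
for a in(90,-90):
  R=Rt(SY+np.radians(a)); print('knob',a,[robot.ik(tcp(st(*k,.106),R),R) for k in((.105,0),(.074,-.074),(0,-.105))])
E
```

```text
tray [ 0.7289 -0.2522  0.02  ]
petri [ 0.7791 -0.0867  0.018 ]
bottle [0.3157 0.3264 0.05  ]Traceback (most recent call last):
  File "<stdin>", line 8, in <module>
  File "h.py", line 15, in atd
    o,d=ray(n,u,v); return o+d*dep
        ~~~^^^^^^^
  File "h.py", line 7, in ray
    c,f=cam(n); d=np.array([(u-c['cx'])/f,(v-c['cy'])/f]); rd=np.hypot(*d); r=rd
        ~~~^^^
  File "h.py", line 4, in cam
    c=robot.camera_info(n); f=200/np.tan(np.radians(c['vfov'])/2)
ValueError: time passes only in moves, steps and waits
```

```bash
sed -i 's/^def cam(n):/import functools\n@functools.lru_cache(None)\ndef cam(n):/' h.py
python3 - <<'E'
from h import *
d=np.load('pics/top0.npy')
X,Y=ax(SY);pts=[]
for v in range(150,225):
  for u in range(170,270):
    if d[v,u]>0:
      p=atd('top',u,v,d[v,u]); q=p-np.array([*AX,0]); pts.append((q@X,q@Y,p[2]))
P=np.array(pts);P=P[P[:,2]>.15]
for y in range(40,260,20):
  m=P[(P[:,1]*1e3>=y)&(P[:,1]*1e3<y+20)]
  if len(m):print(y,m[:,0].min(),m[:,0].max(),m[:,2].max())
cy=np.radians(8.1)
fin=np.array([.487,-.2116,.030]);R=Rt(cy)
print('fin',robot.ik(tcp(fin,R),R)); Xc,_=ax(cy)
o=fin-.055*Xc; o[2]=0; o2=o+.1*Xc; print('o2',o2, 'fin end',o2+.068*Xc)
for t in(30,35):
  R=Rt(cy,np.radians(t)); print(t,robot.ik(tcp(o2+[0,0,.036],R),R),robot.ik(tcp(o2+[0,0,.15],R),R))
  R=Rt(SY,np.radians(t)); print(' st',robot.ik(tcp(st(-.05,0,.046+.036+.05),R),R),robot.ik(tcp(st(-.065,0,.046+.036),R),R))
for a in(90,-90):
  R=Rt(SY+np.radians(a)); print('knob',a,[robot.ik(tcp(st(*k,.106),R),R) for k in((.105,0),(.074,-.074),(0,-.105))])
E
```

```text
60 -0.0080268105724251 0.007854155859573886 0.224346315098227
80 -0.03335171359806535 0.031611747318252344 0.29589168054826165
100 -0.03332691496358148 0.03262274226635289 0.297064783351599
120 -0.0333320816000086 0.032794236837611346 0.29617074815547784
140 -0.039977087078276935 0.0397220431909693 0.29667477896345074
160 -0.04278562819603619 0.04179740799962713 0.31722739669314837
180 -0.0468125224054139 0.04474205852255536 0.34776267150335016
200 -0.0583229196620748 0.05777487464941521 0.3468441795751861
220 -0.058317151430786224 0.04301584283211002 0.3321177654628341
240 -0.05686274048617431 0.02371954331185988 0.31195423589328086
fin [ -2.3099  21.1398 -31.9889   0.     -36.8713 -79.5901]
o2 [ 0.5316 -0.2053  0.    ] fin end [ 0.5989 -0.1957  0.    ]
30 [-12.2062  17.1779 -31.494  -38.2937 -16.2607 -35.0697] [ -7.7519   5.4064 -32.7245 -19.568  -24.0654 -58.2033]
 st None None
35 [-19.178   17.3852 -29.1603 -53.668  -19.045  -14.9845] [-11.1365   5.0203 -31.8062 -29.7162 -22.4096 -46.2288]
 st None None
knob 90 [array([ 23.2777,  24.0362, -13.6153,   0.    , -52.3485, -32.4277]), array([ 18.5492,  20.309 , -19.6852,   0.    , -50.0058, -27.6992]), array([ 19.3741,  13.8383, -29.4536,   0.    , -46.7082, -28.5241])]
knob -90 [array([ 23.2777,  24.0362, -13.6153,   0.    , -52.3485, 147.5723]), array([ 18.5492,  20.309 , -19.6852,   0.    , -50.0058, 152.3008]), array([ 19.3741,  13.8383, -29.4536,   0.    , -46.7082, 151.4759])]
```

```bash
python3 - <<'E'
from h import *
j1=np.radians(-57.748); e,l=ax(j1)
Q=[]
for n in('top','side'):
  d=np.load(f'pics/{n}0.npy')
  for v in range(0,400,2):
    for u in range(0,640,2):
      if d[v,u]>0:
        p=atd(n,u,v,d[v,u])
        if p[2]>.08 and -.3<p@e<.75 and abs(p@l)<.35 and np.hypot(p[0]-.5,p[1]-.1)>.3: Q.append((p@e,p@l,p[2],n=='top'))
Q=np.array(Q)
print('tcp',np.array([.183,-.65,.227])@e,np.array([.183,-.65,.227])@l)
for a in np.arange(-.3,.75,.05):
  m=Q[(Q[:,0]>=a)&(Q[:,0]<a+.05)]
  if len(m)>3:
    print(round(a,2),len(m),'lat',m[:,1].min(),m[:,1].max(),'z',m[:,2].min(),m[:,2].max())
E
python3 - <<'E'
import cv2,numpy as np
im=cv2.imread('pics/side0.png'); cv2.imwrite('pics/arm.png',cv2.resize(im[0:340,400:640],None,fx=2,fy=1.75))
E
```

```text
tcp 0.6473678352254605 -0.19210384149074455
-0.1 1487 lat -0.10006108199500098 0.1822558419770226 z 0.08083367397260088 0.31198542255010675
-0.05 1587 lat -0.10229843924831261 0.18565003475898206 z 0.08006317629552273 0.43698774821482833
-0.0 1548 lat -0.09813060684619651 0.18615085541664436 z 0.08053343303455496 0.5673466521977405
0.05 1639 lat -0.02980265232562608 0.1833858757823543 z 0.17884025911149615 0.665859507221464
0.1 560 lat 0.07831580698345961 0.18338045322633495 z 0.29470522152961154 0.6902866855151863
0.2 254 lat 0.15231919460663218 0.1836955019735245 z 0.6390889255598973 0.8209309532614681
0.25 281 lat 0.12781655221445193 0.1842089672529184 z 0.7170106573630588 0.8087384454627757
0.3 60 lat 0.04593693653213907 0.05473970620324453 z 0.6821917150665875 0.727329772943248
0.35 495 lat 0.02662377067470792 0.0553462031108794 z 0.6595509160601603 0.7501556733890632
0.4 625 lat 0.018606881563947714 0.05583354582780478 z 0.6551931492720884 0.7485708910289266
0.45 330 lat 0.03810977461862647 0.05523219882314276 z 0.6363992461526425 0.7211160176015525
0.5 127 lat -0.202629877490482 0.05553026885773818 z 0.3054896216618973 0.6835226394091056
0.55 160 lat -0.2149046576283603 0.04495368425237317 z 0.22816585598651762 0.6272569233462078
0.6 419 lat -0.3411679244639079 0.07062953968281577 z 0.08037672637402304 0.5959778943378328
```

View pics/arm.png

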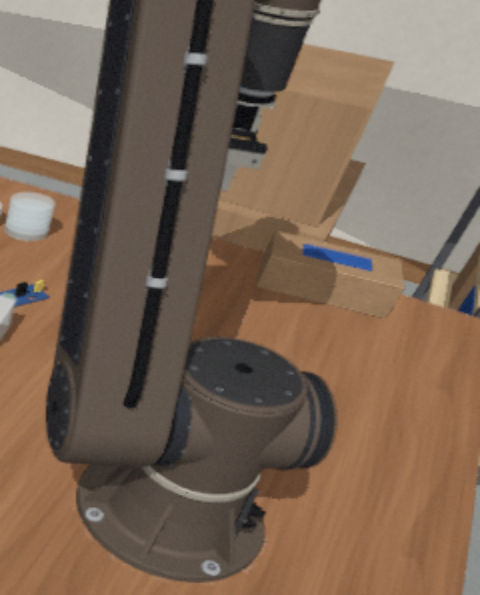

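```bash
python3 - <<'E'
from h import *
cy=np.radians(8.1); R=Rt(cy); fin=np.array([.487,-.2116,.030])
robot.goto(tcp(fin,R)+[0,0,.10],R)
print(robot.read_t(),robot.read_position(),robot.read_qpos())
grab('top','top1');grab('side','side1')
j1=np.radians(robot.read_qpos()[0]); e,l=ax(j1); T=robot.read_position()
for n in('top','side'):
  d=np.load(f'pics/{n}1.npy'); Q=[]
  for v in range(0,400):
    for u in range(0,640):
      if d[v,u]>0:
        p=atd(n,u,v,d[v,u]); 
        if p[2]>.13 and p@e>.28 and abs(p@l)<.32 and p@e<.75 and np.hypot(p[0]-.55,p[1]-.3)>.2: Q.append(((p-T)@e,(p-T)@l,p[2]-T[2]))
  Q=np.array(Q); print(n,len(Q))
  for a in np.arange(-.12,.32,.02):
    m=Q[(Q[:,1]>=a)&(Q[:,1]<a+.02)]
    if len(m)>3: print(round(a,2),len(m),'e',m[:,0].min(),m[:,0].max(),'dz',m[:,2].min(),m[:,2].max())
E
```

```text
2.0667 [ 0.487  -0.2122  0.1112] [ -2.374   13.2448 -26.3093   0.0073 -50.4317 -79.5668]
top 19816
-0.06 86 e -0.023846395692477786 0.024756303981811858 dz 0.4359705894432129 0.4425408065662104
-0.04 502 e -0.045161195341758234 0.04261529933043049 dz 0.33066545457387997 0.44593541417737625
-0.02 711 e -0.04940024278629491 0.048217741474117906 dz 0.22461239962201185 0.4464378767734626
0.0 852 e -0.04946183752025414 0.047782164436157674 dz 0.08030438295904929 0.44653328891186883
0.02 833 e -0.04762548073982891 0.04518597916702725 dz 0.08054159108725001 0.44632202321396586
0.04 774 e -0.04861899947834077 0.04478361373263817 dz 0.08190997589955851 0.44353649938723805
0.06 696 e -0.05346695776921571 0.04413168227701471 dz 0.07352835260113677 0.428165770138045
0.08 657 e -0.05455473592093453 0.043827179189880085 dz 0.09018795190825646 0.4271260776983349
0.1 600 e -0.045222276287944764 0.04322164885164236 dz 0.3848180253828275 0.427554551548345
0.12 689 e -0.20941309417948992 0.04805931667254299 dz 0.3818226380707682 0.5652735693234708
0.14 2061 e -0.21535899940994313 0.048174329828452885 d
[... 1707 characters left out ...]
4304 dz 0.3349631477677773 0.36808892938054877
0.14 39 e -0.05000255450599628 -0.02089136334926853 dz 0.33075395353091785 0.3666064902208404
0.16 28 e -0.048172367783606396 -0.03274099678858884 dz 0.3407343971931035 0.36590669584665264
0.18 43 e -0.21446337189714001 0.018792949070768887 dz 0.3400917897462878 0.4846350899788078
0.2 249 e -0.21309276538106722 0.021006550942998182 dz 0.3408826055304636 0.5148662787855136
0.22 1949 e -0.2153445499951986 0.016034522362988794 dz 0.34135031858230663 0.52576846404344
0.24 2199 e -0.21515398604757388 0.04604771440777028 dz 0.33078807657364107 0.540609246687078
0.26 737 e -0.0489014769926722 0.04073832545026074 dz 0.3337573722586325 0.4243596770526039
```

View pics/side1.png

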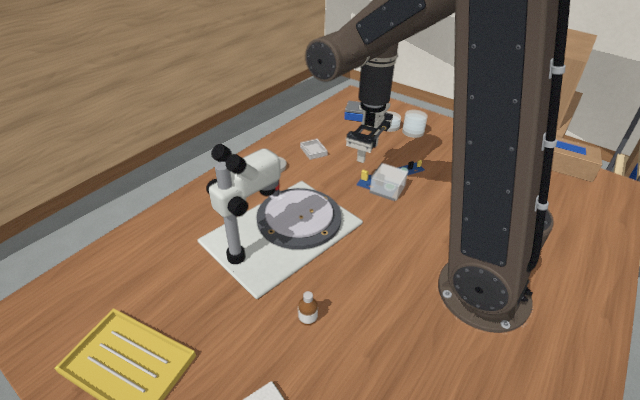

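View pics/top1.png

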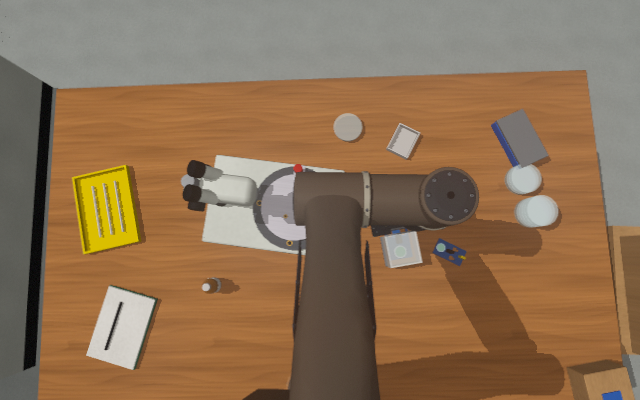

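```bash
python3 - <<'E'
from h import *
cy=np.radians(8.1); R=Rt(cy); fin=np.array([.487,-.2116,.030]); X,_=ax(np.radians(7.8))
p=tcp(fin,R)
robot.servo_line(p,R,speed=.12); print(robot.read_force())
robot.move_gripper(0.0); print('w',robot.read_grip_width()*88,robot.read_force())
robot.servo_line(p+.105*X,R,speed=.08); print(robot.read_t(),robot.read_position(),robot.read_force(),robot.read_grip_width()*88)
robot.move_gripper(0.45)
robot.servo_line(p+.105*X+[0,0,.10],R,speed=.2)
print(robot.read_t()); grab('side','side2')
E
```

```text
[-0.0013 -0.1566 -0.0798]
w 10.238437200902144 [ 0.8078  0.1657 -0.3291]
5.8167 [ 0.5918 -0.1973  0.011 ] [-1.4618 -0.7928  2.4698] 9.954349871221373
7.1917
```

View pics/side2.png

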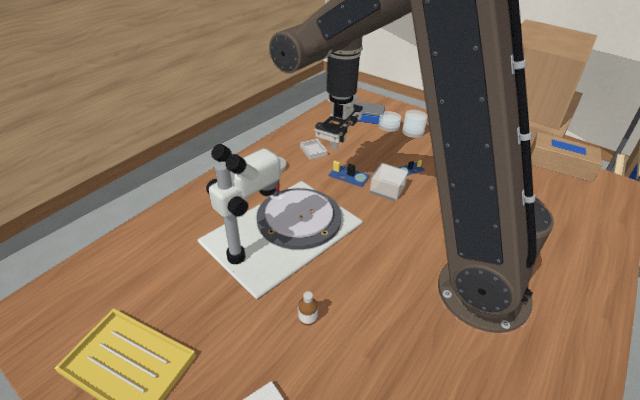

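The carrier is out of the hood, near (350,173) in the side view. I'll enlarge that to measure its pose.

```bash
python3 - <<'E'
from h import *
im=cv2.imread('pics/side2.png')[:,:,::-1]; crop(im,320,420,150,205,8,'s2c')
E
```

```text
(no output)
```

View pics/s2c.png

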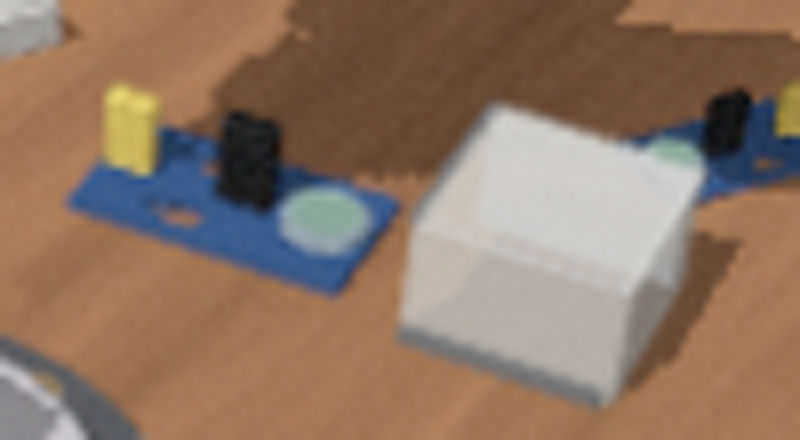

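```bash
python3 - <<'E'
from h import *
C=lambda u,v:(320+(u+.5)/8-.5,150+(v+.5)/8-.5)
for q in((70,201),(336,290),(401,205)): print(atz('side',*C(*q),.006))
cy=np.radians(8.1);X,Y=ax(cy); o=np.array([.5918,-.1973,0])-.055*X; print(o)
iC=lambda p:(( (proj('side',p)-[320,150])+.5)*8-.5).round()
for nm,x,y,z in(('cor',68,35,6),('cor',-58,35,6),('cor',-58,-35,6),('grip',13,6,48),('g',13,-6,48),('g',-13,6,48),('g',-13,-6,48),('f',66,5,42),('f',44,5,42),('f',66,-5,42),('f',44,-5,42)):
  print(nm,x,y,iC(o+X*x/1e3+Y*y/1e3+[0,0,z/1e3]))
E
```

```text
[ 0.5959 -0.1572  0.006 ]
[ 0.4734 -0.1744  0.006 ]
[ 0.4821 -0.2424  0.006 ]
[ 0.5373 -0.205   0.    ]
cor 68 35 [ 67. 194.]
cor -58 35 [338. 284.]
cor -58 -35 [402. 197.]
grip 13 6 [219. 117.]
g 13 -6 [231. 102.]
g -13 6 [275. 134.]
g -13 -6 [287. 120.]
f 66 5 [107.  91.]
f 44 5 [153. 106.]
f 66 -5 [117.  80.]
f 44 -5 [163.  94.]
```

```bash
python3 - <<'E'
from h import *
cy=np.radians(8.1);X,Y=ax(cy); o=np.array([.5918,-.1973,0])-.055*X
R=Rt(cy+np.pi/2); g=tcp(o+[0,0,.036],R)
print(robot.ik(g,R))
robot.move_gripper(34/88)
robot.goto(g+[0,0,.06],R); print(robot.read_qpos())
grab('side','side3')
robot.servo_line(g+[0,0,.012],R,speed=.1); print(robot.read_t(),robot.read_force()); im,d=grab('side','side4')
crop(im,310,410,110,195,7,'s4c')
E
```

```text
[ -1.4063  23.8228 -25.9783   0.     -40.1988   9.5063]
[ -1.4052  19.3043 -22.8975   0.0043 -47.7818   9.441 ]
9.7167 [-0.2538  0.3215 -0.0084]
```

View pics/s4c.png

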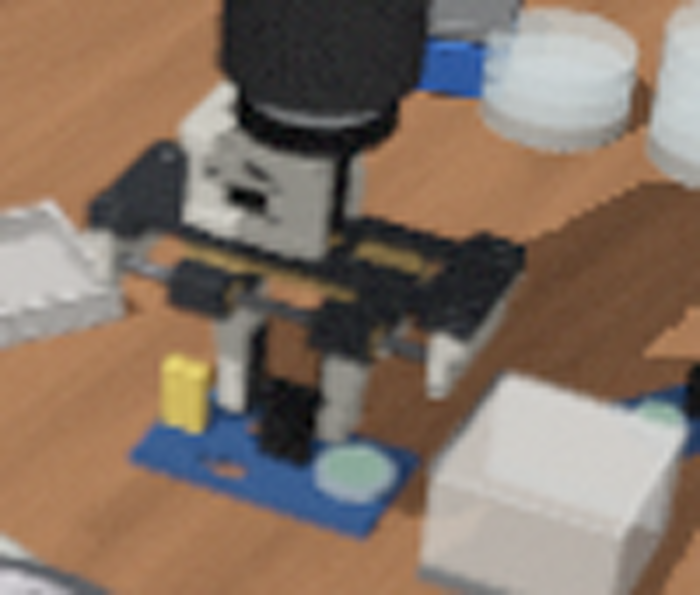

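The fingers straddle the black grip and clear the fin. Now I'll lower, grip and lift it, then carry it to hover over the stage.

```bash
python3 - <<'E'
from h import *
cy=np.radians(8.1);X,Y=ax(cy); o=np.array([.5918,-.1973,0])-.055*X
R=Rt(cy+np.pi/2); g=tcp(o+[0,0,.036],R)
robot.servo_line(g,R,speed=.05); print(robot.read_force())
robot.move_gripper(0.); print('w',robot.read_grip_width()*88,robot.read_force())
robot.servo_line(g+[0,0,.11],R,speed=.12); print(robot.read_t(),robot.read_force(),robot.read_grip_width()*88)
RS=Rt(SY+np.pi/2); h=tcp(st(-.05,0,.046+.036+.03),RS)
robot.goto(h+[0,0,.04],RS)
robot.servo_line(h,RS,speed=.1); print(robot.read_t(),robot.read_position()-h,robot.read_force(),robot.read_qpos())
im,d=grab('side','side5'); crop(im,240,350,150,250,6,'s5c'); grab('top','top5')
E
```

```text
[-0.2135 -0.0944  0.6625]
w 25.705130479655146 [ 0.7439 -0.3526 -1.4264]
11.5417 [ 0.0589 -0.9439 -4.0401] 26.02661817039797
13.2417 [ 0.0004 -0.0005  0.0001] [ 0.2262 -0.1522 -3.2329] [ 33.3642  11.25   -32.0208   0.023  -46.751  -42.5673]
```

View pics/side5.png

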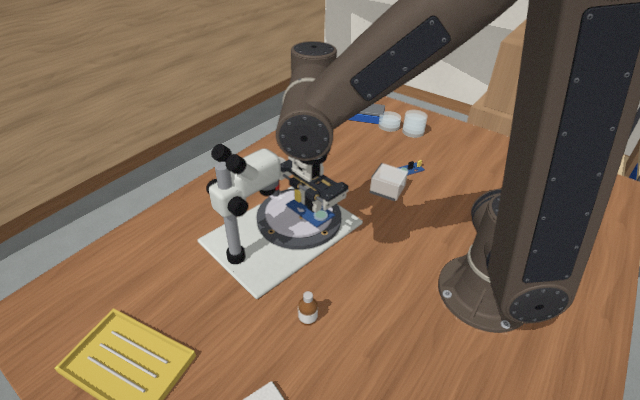

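View pics/s5c.png

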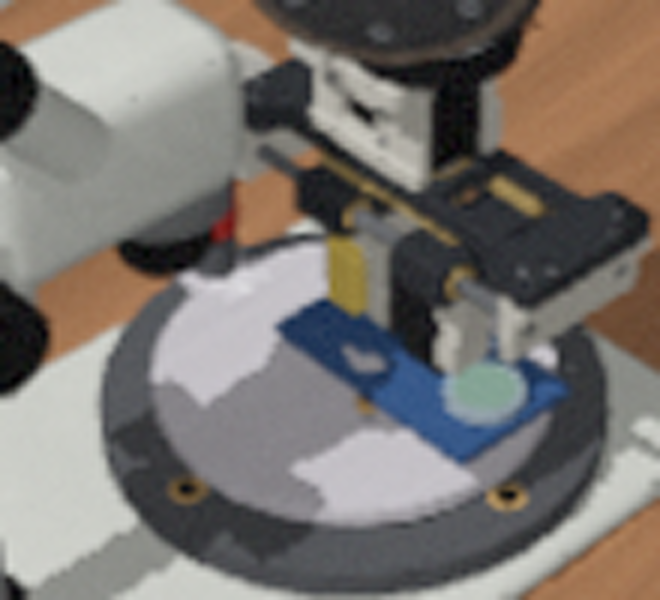

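View pics/top5.png

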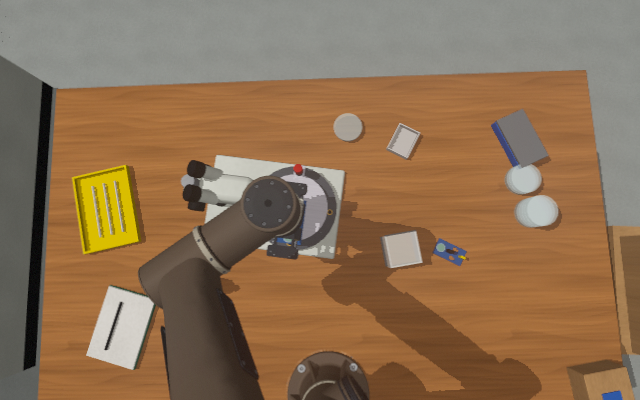

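```bash
python3 - <<'E'
from h import *
C=lambda u,v:np.array((240+(u+.5)/6-.5,150+(v+.5)/6-.5))
P=robot.read_position(); X,Y=ax(SY); o=P+[0,0,.019-.036]; print(o)
im=cv2.imread('pics/side5.png')
obs={(68,35):(278,326),(-58,35):(466,459),(-58,-35):(568,386)}
for (x,y),q in obs.items():
  w=o+X*x/1e3+Y*y/1e3+[0,0,.006]; m=atz('side',*C(*q),w[2]); dd=m-w
  print(x,y,'pix diff*6',(C(*q)-proj('side',w))*6,'stage diff',dd@X,dd@Y)
# screws observed in side0 and here vs prediction
for y,q in((20,(428,292)),(-20,(501,248))):
  px=np.array((240+(q[0]+.5)/7-.5,175+(q[1]+.5)/7-.5)); w=st(-.031,y/1e3,.0575)
  m=atz('side',*px,.0575)-w; print('screw',m@X,m@Y,'pred crop',(proj('side',w)-[240,150])*6)
k=cv2.resize(im[185:235,270:340],None,fx=11,fy=11,interpolation=cv2.INTER_CUBIC)
def dr(p,c):
  u=(proj('side',p)-[270,185]+.5)*11-.5; cv2.circle(k,tuple(int(a) for a in u),3,c,-1)
for a in np.linspace(0,6.28,24):
  for s in(20,-20): dr(o+X*(.019+.0085*np.cos(a))+Y*(s/1e3+.0085*np.sin(a))+[0,0,.006],(0,255,255))
for x,y in((68,35),(-58,35),(-58,-35)): dr(o+X*x/1e3+Y*y/1e3+[0,0,.006],(0,0,255))
for s in(20,-20): dr(st(-.031,s/1e3,.0575),(0,255,0))
cv2.imwrite('pics/ov5.png',k)
E
```

```text
[0.4857 0.0903 0.0767]
68 35 pix diff*6 [4.694  5.9673] stage diff -0.004752113545304849 0.0012190737006072204
-58 35 pix diff*6 [5.1864 3.5704] stage diff -0.003190516646176419 -7.600963549773444e-05
-58 -35 pix diff*6 [-1.7296  3.3529] stage diff -0.001032164441473441 0.00223843184319624
screw -0.0012077585155243185 0.002347582083954291 pred crop [366.2107 394.1286]
screw -0.0021241961163164995 0.002507920883656467 pred crop [427.5534 355.4657]
```

View pics/ov5.png

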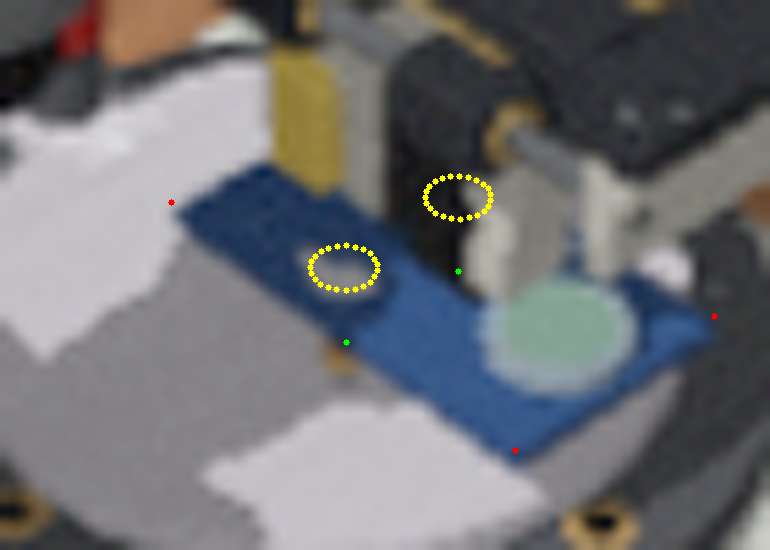

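```bash
python3 - <<'E'
from h import *
RS=Rt(SY+np.pi/2); T=lambda x,y,u:tcp(st(x,y,u+.036),RS)
ex,ey=-.0493,.0008
robot.servo_line(T(ex,ey,.062),RS,speed=.06); f0=robot.read_force(); print(f0)
for u in(.058,.055,.052,.049,.0475,.0465,.046):
  robot.servo_line(T(ex,ey,u),RS,speed=.03); f=robot.read_force(); print(u,f-f0,robot.read_position()[2]-T(ex,ey,u)[2])
  if abs((f-f0)[2])>4 or np.hypot(*(f-f0)[:2])>6: break
print(robot.read_t()); im,d=grab('side','side6'); crop(im,240,350,150,250,6,'s6c')
E
```

```text
[ 0.4749  0.166  -3.0736]
0.058 [-0.3566 -0.7525 -0.0885] -0.00014454203568414759
0.055 [-0.9111 -0.5846  0.1163] -0.00015536423499684648
0.052 [-0.1889  0.0174 -0.193 ] -0.00022354561682717822
0.049 [-0.7521  0.3545 -0.3199] -0.00022466209846799812
0.0475 [-0.8088 -0.0223 -0.1304] -7.865350388057413e-05
0.0465 [ 0.3534 -0.2231 -0.29  ] -6.152545344909055e-05
0.046 [-1.5293 -0.0044  0.4706] 0.00011766534463165945
15.5083
```

View pics/s6c.png

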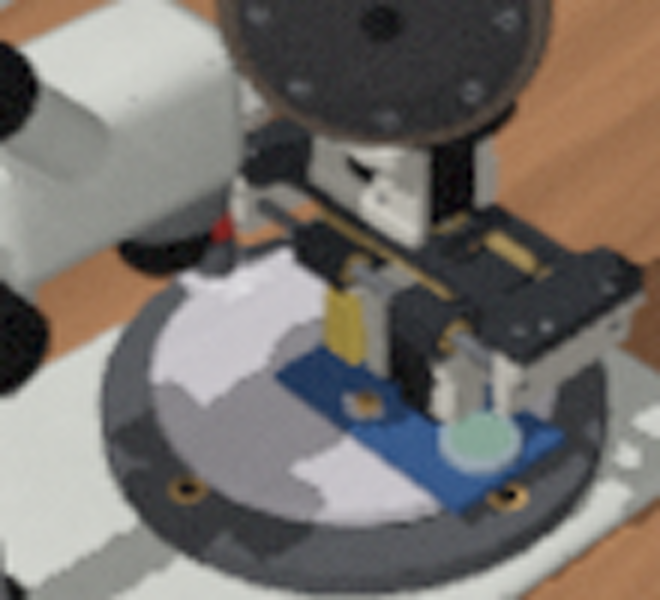

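The screw head shows inside the keyhole at (365,403) in the crop, with the plate down. Next I'll slide it outward with force monitoring.

```bash
python3 - <<'E'
from h import *
RS=Rt(SY+np.pi/2); T=lambda x,y,u:tcp(st(x,y,u+.036),RS); X,Y=ax(SY)
ex,ey=-.0493,.0008; f0=robot.read_force()
for s in(3,6,9,11,12.5,13.5,14.2,14.8,15.4,16,16.6,17.2,17.8):
  robot.servo_line(T(ex-s/1e3,ey,.0463),RS,speed=.04); f=robot.read_force()-f0; print(s,'fx',f@X,'fy',f@Y,'fz',f[2])
  if abs(f@X)>9 or abs(f@Y)>9: break
print(robot.read_t(),robot.read_position()-T(ex,ey,.0463),robot.read_grip_width()*88); im,d=grab('side','side7'); crop(im,240,350,150,250,6,'s7c')
E
```

```text
3 fx 0.34953108067211114 fy 0.4452222392539736 fz -1.4283871975511744
6 fx 0.5570091988236745 fy 0.6654920817818843 fz -1.2888294755198246
9 fx 0.4213037426040759 fy 0.46059313214476927 fz -1.7149861794671417
11 fx 0.616203226147053 fy -0.5919943098089322 fz -1.2371787306869808
12.5 fx 0.31700207454239787 fy 0.35676913614104805 fz -0.76458825061215
13.5 fx 1.1792164813009591 fy 0.5667709686060585 fz -1.750443282469389
14.2 fx 0.0837322434732113 fy 0.020992098487981815 fz -1.8770631162035438
14.8 fx 0.41234416352114894 fy 1.0835431889936773 fz -1.0398890803208314
15.4 fx 0.40380656409606364 fy 0.7244663420335157 fz -1.3191381083521216
16 fx 2.1167050495086634 fy 0.323906509169156 fz -2.5973961507853933
16.6 fx 6.9942622079091095 fy -1.3697486220058688 fz -3.684858736733742
17.2 fx 8.454056482697577 fy -1.6415389452675826 fz -5.175982927319964
17.8 fx 10.574875466338424 fy -2.3997927503640977 fz -6.969396405318129
18.8083 [-0.0157  0.003   0.0004] 25.611446479150946
```

View pics/s7c.png

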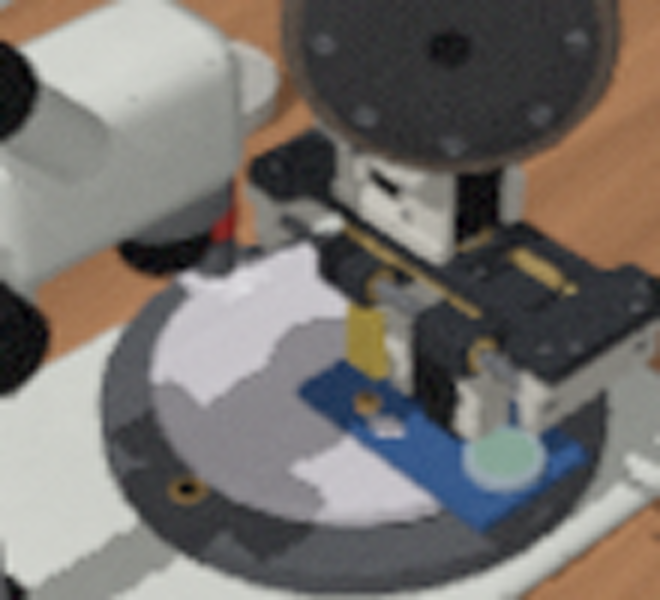

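```bash
python3 - <<'E'
from h import *
RS=Rt(SY+np.pi/2); T=lambda x,y,u:tcp(st(x,y,u+.036),RS); X,Y=ax(SY)
ex,ey=-.0493,.0008
robot.servo_line(T(ex-.0164,ey,.0461),RS,speed=.04); print(robot.read_force())
robot.move_gripper(34/88); print(robot.read_force())
robot.servo_line(T(ex-.0164,ey,.0461)+[0,0,.085],RS,speed=.15)
robot.servo_line(tcp(st(.105,0,.17),RS),RS,speed=.2)
robot.move_gripper(48/88); print(robot.read_t(),robot.read_force())
im,d=grab('side','side8'); crop(im,230,350,140,250,5,'s8c')
im,d=grab('top','top8'); crop(im,230,350,140,260,5,'t8c')
E
```

```text
[ 4.6754 -1.7729 -3.7841]
[-1.0739  0.2403 -0.0153]
21.775 [-0.2055 -1.5827  0.0125]
```

View pics/s8c.png

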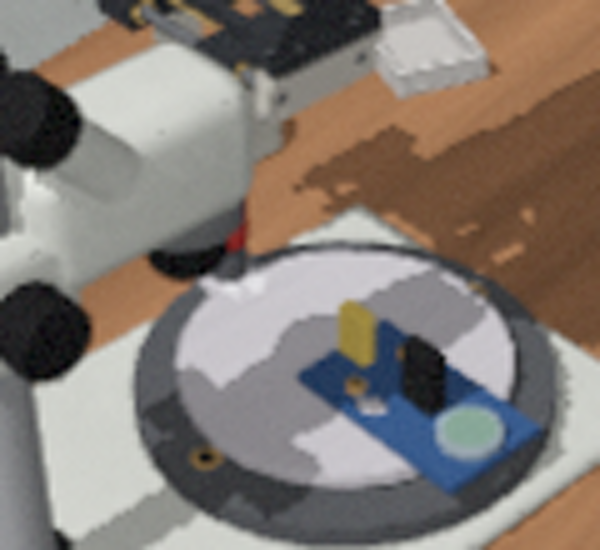

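View pics/t8c.png

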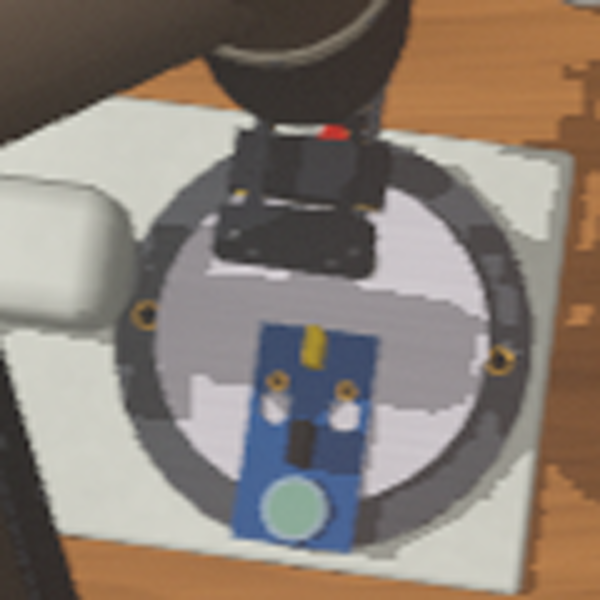

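Both views show the screws at the slot ends and the dish outward, so the carrier is home. Next is the knob.

```bash
python3 - <<'E'
from h import *
RS=Rt(SY+np.pi/2); X,Y=ax(SY); K=tcp(st(.105,0,.09),RS)
robot.servo_line(K,RS,speed=.12); print(robot.read_force())
robot.move_gripper(0.); print('w',robot.read_grip_width()*88,robot.read_force())
for l in(.004,.009,.0135):
  robot.servo_line(K+[0,0,l],RS,speed=.04); print(l,robot.read_force(),robot.read_position()-K)
print(robot.read_t(),robot.read_grip_width()*88); im,d=grab('side','side9'); crop(im,230,350,140,250,5,'s9c')
E
```

```text
[ 0.6391  0.676  -0.6217]
w 25.378016730184143 [-1.0664  0.3414  2.3254]
0.004 [ 2.0845  0.5492 -5.1473] [0.     0.     0.0036]
0.009 [ 3.5256  0.2566 -7.7176] [-0.      0.      0.0089]
0.0135 [ 3.567   0.5802 -9.222 ] [-0.     -0.      0.0135]
23.9917 25.539350372021072
```

View pics/s9c.png

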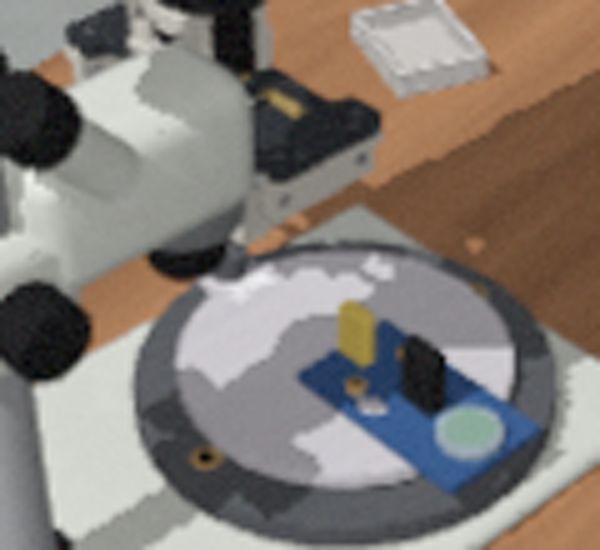

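```bash
python3 - <<'E'
from h import *
RS=Rt(SY+np.pi/2); X,Y=ax(SY)
def k(th,l,r=.105):
  t=np.radians(th); return tcp(st(r*np.cos(t),-r*np.sin(t),.09+l),RS)
for th in list(range(9,91,9)):
  robot.servo_line(k(th,.0135),RS,speed=.1); f=robot.read_force(); t=np.radians(th)
  er=X*np.cos(t)-Y*np.sin(t); et=-X*np.sin(t)-Y*np.cos(t)
  print(th,'rad',f@er,'tan',f@et,'z',f[2])
  if np.linalg.norm(f)>30: break
print(robot.read_t(),robot.read_position()-k(90,.0135)); im,d=grab('side','side10'); crop(im,230,350,140,250,5,'s10c')
im,d=grab('top','top10'); crop(im,230,350,140,260,5,'t10c')
E
```

```text
9 rad 2.5340034556122095 tan 2.066992760929076 z -8.652732390764816
18 rad 2.986248028666578 tan 1.1291327524340848 z -9.25055968682264
27 rad 1.5535692773056597 tan 1.8871885154013417 z -8.799028584732552
36 rad 0.303085921781282 tan 2.3572704058296443 z -8.41163909577668
45 rad -0.6586696545536195 tan 0.7650805426132393 z -8.907969498139751
54 rad -1.2977485078396753 tan 1.3229133379107492 z -8.447797920252768
63 rad -2.186119233803154 tan 0.568394091927393 z -9.120346573999624
72 rad -2.8295826775312785 tan 1.031962601353152 z -8.21294167796657
81 rad -3.024764555865521 tan 1.5904025272979538 z -8.712295020662314
90 rad -3.05049071735478 tan 1.3934529048240143 z -9.025749204662414
27.2083 [0.0001 0.0002 0.0001]
```

View pics/s10c.png

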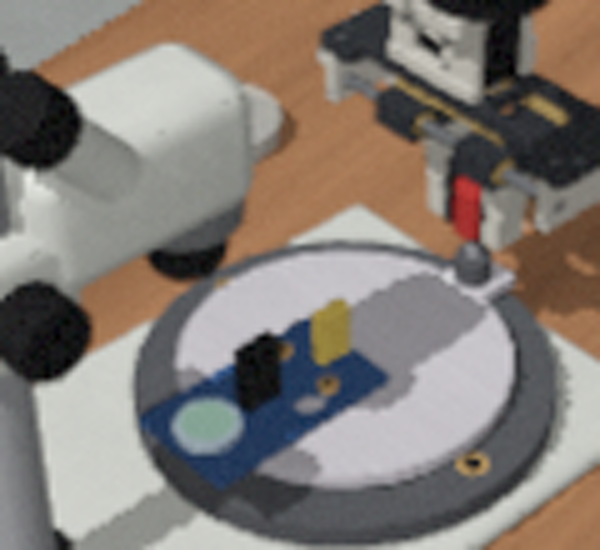

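View pics/t10c.png

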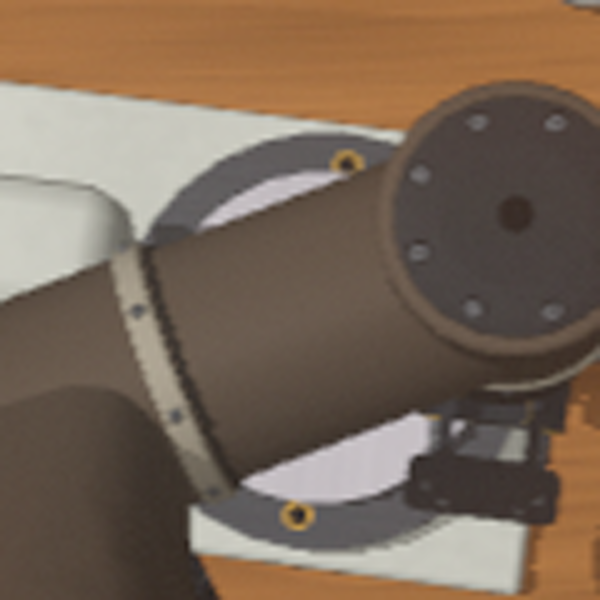

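```bash
python3 - <<'E'
from h import *
RS=Rt(SY+np.pi/2)
P=lambda dx,dy,l: tcp(st(dx,-.105+dy,.09+l),RS)
print(robot.read_force())
dy=.0004
ok=False
for dx in(.0005,.0011,.0017,-.0002,-.0008,.0023):
  robot.servo_line(P(dx,dy,.0115),RS,speed=.04)
  robot.servo_line(P(dx,dy,.007),RS,speed=.04); f=robot.read_force(); print(dx,f)
  if f[2]<-3: ok=True;break
print(ok,robot.read_t())
E
```

```text
[-0.3315  4.1447 -9.3672]
0.0005 [ 0.9443  1.656  -6.0582]
True 27.8167
```

```bash
python3 - <<'E'
from h import *
RS=Rt(SY+np.pi/2)
P=lambda dx,dy,l: tcp(st(dx,-.105+dy,.09+l),RS)
for l in(.004,.001): robot.servo_line(P(.0005,.0004,l),RS,speed=.04); print(l,robot.read_force())
robot.move_gripper(48/88); print(robot.read_force())
robot.servo_line(P(.0005,.0004,.09),RS,speed=.15)
robot.servo_line(P(.0005,-.10,.20),RS,speed=.2)
print(robot.read_t(),robot.read_force())
im,d=grab('side','side11'); crop(im,230,350,140,250,5,'s11c')
im,d=grab('top','top11'); crop(im,230,350,140,260,5,'t11c')
E
```

```text
0.004 [-0.1924  0.4612 -5.2488]
0.001 [ 0.2761  0.7705 -4.7013]
[-0.1868 -0.9253 -0.3486]
30.5833 [-0.0503 -0.6336  0.3863]
```

View pics/s11c.png

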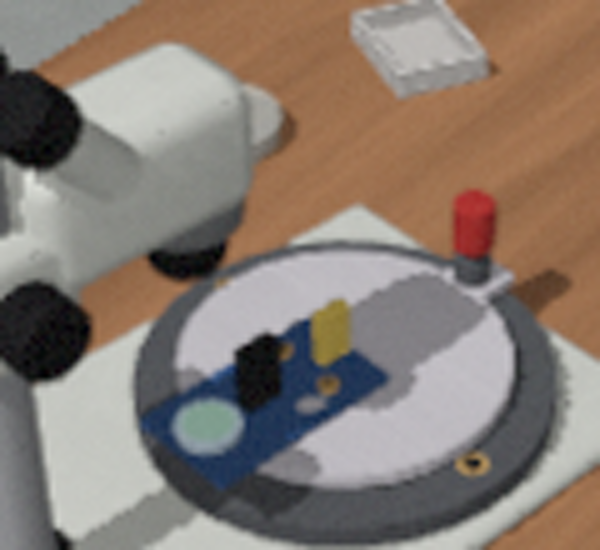

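View pics/t11c.png

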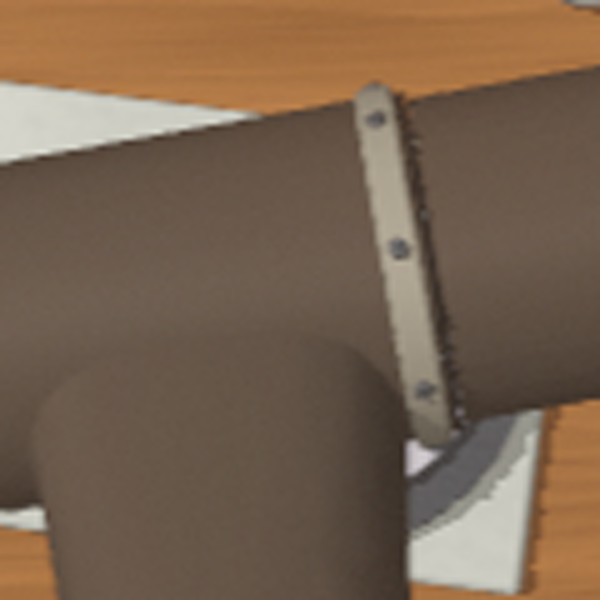

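View pics/side11.png

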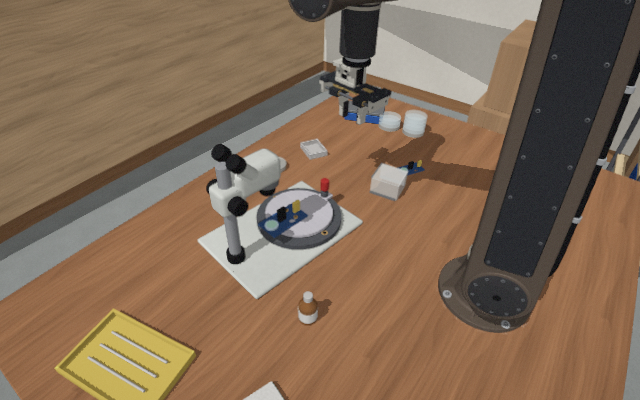

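```bash
python3 - <<'E'
from h import *
for z in(.104,.114,.070,.080): print(z,(proj('side',st(0,-.105,z))-[230,140]+.5)*5-.5)
# known side bias check: screws now
for x in(20,-20): print((proj('side',st(x/1e3,.031,.0575))-[230,140]+.5)*5-.5)
E
```

```text
0.104 [476.3513 198.7919]
0.114 [476.9207 185.2655]
0.07 [474.4578 243.7294]
0.08 [475.008  230.6787]
[282.7842 345.5572]
[329.5776 379.8548]
```

```bash
python3 - <<'E'
from h import *
im=cv2.imread('pics/side11.png')[:,:,::-1]; crop(im,305,345,165,210,14,'kn'); d=np.load('pics/side11.npy')
for v in range(176,184):
  print(v,[atd('side',u,v,d[v,u])[2].round(4) for u in(323,324,325,326)])
for v in(215,217,219): print('disc',[atd('side',u,v,d[v,u])[2].round(4) for u in(320,322)])
E
```

```text
176 [np.float64(0.0007), np.float64(-0.0003), np.float64(-0.0013), np.float64(0.0003)]
177 [np.float64(-0.0022), np.float64(-0.0032), np.float64(-0.0016), np.float64(0.0004)]
178 [np.float64(0.1018), np.float64(0.1044), np.float64(0.1022), np.float64(-0.0033)]
179 [np.float64(0.1009), np.float64(0.1014), np.float64(0.1012), np.float64(0.1013)]
180 [np.float64(0.104), np.float64(0.1), np.float64(0.1013), np.float64(0.101)]
181 [np.float64(0.1034), np.float64(0.1043), np.float64(0.0996), np.float64(0.1047)]
182 [np.float64(0.1007), np.float64(0.101), np.float64(0.1036), np.float64(0.1021)]
183 [np.float64(0.1014), np.float64(0.1016), np.float64(0.0994), np.float64(0.1)]
disc [np.float64(0.0445), np.float64(0.0452)]
disc [np.float64(0.0453), np.float64(0.0446)]
disc [np.float64(0.0429), np.float64(0.0438)]
```

View pics/kn.png

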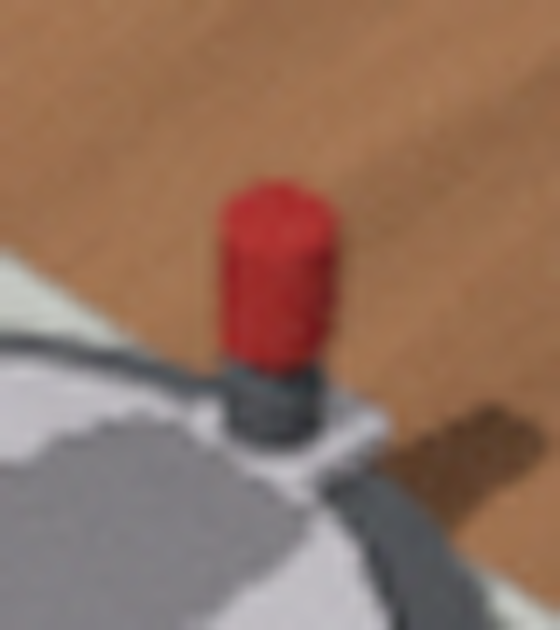

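The knob top measures about 0.102 m, against a locked height of 0.104 m and 0.114 m if it were riding on the plate. The plunger is locked, so I'll hand in.

```bash
python3 -c "
from rig import robot
print(robot.read_t(),robot.read_force()); robot.job_done()"
```

```text
30.6833 [-0.94284963  0.09793996  0.82040305]
the job is handed in; nothing more can be done
```

I completed the job as asked and handed it in at 30.7 s of the 58 s allowed.

**What I did**
- I drew the carrier 105 mm out of the hood by the yellow fin and let it go on the bench.
- I then picked it up by the black grip and lowered it level over both screw heads.
- I slid it outward about 16 mm until the screws stopped it.
- Last, I lifted the plunger 13.5 mm, swung the stage 90° clockwise and lowered the plunger into the next hole.
- One departure from the notes: I pinched the black grip along x instead of across y. Across y, the gripper body would have hit the microscope head.

**Last checks**
- **Carrier:** after release, both views showed the screws at the slot ends with the dish outward. The final side view still shows this, with the dish on the microscope side.
- **Plunger:** the side camera's depth puts the knob top at about 102 mm (104 when locked, 114 if riding on the plate). The force followed the spring down to about 4.7 N, so it is locked.
- **Bystanders:** I did not touch the bottle, petri dish, tray or small look-alike carrier, and I saw no sign that any of them moved.

**What disagreed or could not be checked**
- The two cameras differed by 2 to 5 mm in places. I relied on the top camera plus touch, with a small correction before lowering the carrier.
- The arm blocked the top view at the end, so the final check rests on the side camera alone.

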